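# Cock and fire the spring impact tester

### The job

Test the soil disc on the spring impact tester: draw the striker back by its black knob until the catch takes it, without pressing hard into the buffer that you feel just behind that point, and let go so that it stays cocked with the specimen sled still at zero. Then press the red trip bar so that the striker flies and knocks the sled well along its scale, and let go of everything. Never touch the sled or the disc on it, and leave the beaker and the blue-capped vial beside the tester where they stand.

Things in the scene. Friction and masses are not known exactly. Their poses are not given: they have to be found in the camera images.
- tester: bench spring impact tester, fixed: blue base plate 285 x 124 mm, 14 mm high, two aluminium bridges (tops at 62 mm), dark spring tube out to x = -144 mm. Origin on the work surface under the knob's rest place; x runs along the striker to the specimen sled (blow to +x, the striker is drawn to -x), y left, z up; its x points roughly to the robot's left. The base runs from x = -95 to +190 mm
- knob (a point): point on the black upright knob of the striker, 90 mm above the work surface: a cylinder 18 mm across that stands on the dark carriage (36 mm along x, 72 mm along y, top 58 mm above the work surface) and ends at 108 mm. It moves with the striker
- striker (a joint): draw in m: 0 at rest, grows as the knob is drawn to the tester's -x (slide ends at 0.060). Spring 250 N/m, slack at 0; the catch's ramp adds up to 4 N on part of the way. The catch takes it somewhere from 0.025 to 0.047 (its setting is not measured); 1.5 mm farther the carriage meets the buffer. Once caught it stays when let go; pushing or pulling the knob does not free it
- trip_bar (a point): a point always on the red trip bar's top face, 62 mm above the work surface, at x = -15, y = +66 mm of the tester. The bar is 56 mm along x, 18 mm wide, and sits up to 12 mm off to +x or -x by the catch's setting. It goes 14 mm straight down against 2 to 3 N, up to 3 N more when cocked; the striker is freed after 5 to 10 mm. It rises when let go. The knob then flies to +x
- sled (a joint): travel of the specimen sled along its scale, m: 0 at the start, clear of the striker's nose by 1.5 mm; grows to +x as it is knocked away; end stop at 0.045. It stays where it stops
- disc: grey-brown compacted soil disc with white patches, 55 mm across, 22 mm high, held on the sled (105 mm ahead of the knob's rest place); origin at the centre of its underside, 26 mm above the work surface
- beaker: glass beaker, 51 mm across, 70 mm high, beside the tester; origin at the centre of its underside
- blue_vial: small white vial with a blue cap, 18 mm across, 40 mm high, beside the tester; origin at the centre of its underside
- buffer (a point): middle of the range in which the buffer's front face may lie (fixed to the tester at x = -56.5, y = 0, z = 37 mm; the face lies up to 12 mm before or 10 mm behind, by the catch's setting). The buffer is a sprung black rubber bar across the rods, behind the carriage: it yields 1 mm per 8 N, on top of the main spring, and is meant to be felt, not rammed: 12 N against it is too much

How it is judged:
On the way, in this order (a step that is already met when the one before it is completed fails the run):
1. the striker is cocked: drawn more than 20 mm and held by the catch alone, untouched, with the sled still within 4 mm of zero (value of joint striker above 0.02 m and velocity of joint striker below 0.01 m/s and value of joint sled below 0.004 m and contact force between each of the fingers, the arm and striker below 0.1 N), for 0.3 s.
2. the catch is tripped: the striker is back at rest and the sled has been knocked more than 8 mm along its scale (value of joint striker below 0.008 m and value of joint sled above 0.008 m), for 0.1 s.
At the end, for the whole second after the job is handed in: the striker is at rest within 6 mm of its forward rest place, and the sled lies still, more than 8 mm along its scale (value of joint striker below 0.006 m and value of joint sled above 0.008 m and velocity of joint sled below 0.01 m/s); the robot touches nothing.
It fails at once if the striker is rammed into the buffer: pressed against it with more than 12 N (contact force between striker and buffer above 12 N).
It fails at once if the robot touches the sled (contact force between any of the fingers, the arm and sled above 0.3 N).
It fails at once if the beaker or the vial is moved more than 20 mm or tipped (distance of any of beaker, blue_vial from where it was at the start of the episode above 0.02 m or angle between any of beaker, blue_vial's own z axis and vertical above 0.5 rad).
It also fails if it takes over 54 s, if anything falls off the work surface, if the arm or the gripper's body presses on something with over 40 N, if the wrist force passes 120 N, or if a joint passes its speed limit or range.

### The arm

A 6-joint arm with a two-finger parallel gripper is mounted at the origin on a cart in front of the work surface, level with it; the furniture and walls round the work are solid. World frame = base frame: x ahead of the robot, y to its left, z up, the work surface at z = 0. Lengths are in m, angles in rad, forces in N, time in s.
With the tool pointing down it reaches from about 0.325 to 0.775 m from the base axis. Payload 5.5 kg.
Tool frame: the origin (TCP) lies between the finger pads; the fingertips stand 14 mm ahead of it and the grasp point (between the pads) lies 5 mm behind it (finger_overhang is the z of the fingertips in the tool frame, in m); z points along the fingers, y is the line along which they close (so a half turn about z gives the same grasp; the last joint's range is limited). The gripper opens to 85 mm and grips with 20 to 120 N. Pads are 22 mm wide; open, the fingers measure 114 mm over their backs; the gripper's body (76 mm by 85 mm) begins 54 mm behind the grasp point. The pads swing forward as they close: fully open they stand 13 mm farther back than shut.
Start: joints at [1.18, 0.091, 1.231, -0, 1.82, -0.057], TCP at [0.197, 0.567, 0.245] pointing down, gripper open.
Joint ranges: [-2.87, 2.87], [-0.86, 2.18], [0.17, 2.46], [-1.51, 4.65], [0.06, 2.69], [-2.65, 2.65]. Speed limits (rad/s): [2.57, 2.57, 3.01, 3.14, 3.14, 3.14].

### API

Orientations are given as [roll, pitch, yaw] about the fixed x, y, z axes, in that order (R = Rz(yaw) Ry(pitch) Rx(roll)).
In Python, from bench import * gives the robot as it stands.
- The arm moves only by the tool arm_command, never from a script. Its argument "increments" is a list of rows, each an object with "slide": the shift along the tool's x, y, z in units of 25 mm (1.0 is 25 mm), a list of three; "yaw": the turn about the tool's z in units of 6 degrees (1.0 is 6 degrees). In form: [{"slide": [x, y, z], "yaw": yaw}, ...]. A call has 1 to 8 rows; each row shifts and turns the commanded pose from where the row before left it, along the tool's axes as they then stand; what a row does not reach is not made up. A row lasts 1/12 s, in which the tool goes at most 41.7 mm and 7.16 degrees, less where a joint would pass 70% of its speed; a pose out of reach is approached as far as the arm can. A call is refused whole if a number of a shift passes 1 or a number of a turn 1, either way. A call with a gripper value outside its range is refused whole. "gripper" is the finger opening in mm, from 0 to 85.4, set as the call begins (left out, the last holds). The fingers move at their own pace and stop on an object; the grip force is fixed at half the most. Time passes only in rows, so rows that do not move let the fingers close. It gives the time, the measured TCP pose, the force, the opening and the grip force at its end, in the units of the state.
- state(): the state, without advancing time (a new reading comes with each control period).
- grab_frame(name): name is "scene" or "top" or "wrist"; returns the picture (420x560x3 uint8, red, green, blue); there is no depth.
- camera_model(name): a dict with "camera_matrix" (3x3 intrinsics, pixels), "extrinsics" (4x4, takes a point from world to camera coordinates); the wrist camera has in their place "T_tool_cam" (4x4, takes a point from camera to tool coordinates, whose origin is the TCP and whose axes are the flange's). Camera axes: x right, y up, looking along -z (the intrinsics and any distortion apply to the point x, -y, -z); pixel columns grow to the right and rows downward; lengths in m; the calibration is good to about 2 mm. A picture is of the moment at which its call begins: read the wrist's pose just before it. camera_model takes no time and is no camera call.
- hand_in(): hands the job in; it is judged then, once.
Trained networks look in the newest picture that a camera, given by its name, has taken for a name from the list of things; names that differ only in an ending like _2 or _b are one class to them, and where a whole thing is asked for, a point or a joint stands for the part that bears it (a point fixed in the world has none). Each returns a list of dicts, best first, with "conf" (0 to 1); they miss things now and then, are a little off and sometimes report something else, mostly with a low value. They report only what shows in the picture. A call takes as long as a camera call.
- cut_out(query, camera): "pixels" (420x560 bool, what is visible of it) and "point" ([column, row] in pixels, amid what is visible of it).
- tip_of(query, camera): "point" ([column, row] in pixels: a listed point, or the origin of a listed thing).
The state is a dict: "clock": time; "joint_positions": joint angles; "joint_vel": joint speeds; "joint_torque": joint torques, N m; "ee_pos": TCP position; "orientation": TCP orientation; "force": force on the tool from outside, world axes, zero at the start; "moment": the same for the moment, N m; "gripper_width": finger opening in m; "finger_force": force on a finger pad.
Only numpy, scipy, OpenCV 4.12 (cv2) and the standard library are available. Lean on these libraries where they do the work, as an engineer would, in place of code of your own. Each camera call takes 0.05 s, during which the arm holds its last target. There are 200 camera calls.

## Working session

There is one attempt and no reset: what is moved stays moved. The work goes in short steps, Python scripts to look and compute and a tool call to move; the robot and the scene stay as the last step left them, time stands still between calls to the robot, and variables do not carry over. Pictures are saved under pics/ and viewed, at most 10 in all, crops included, and the job is handed in when it is done.

Besides the shell and the picture viewer there is one more tool, called after "Call:" in YAML: its name, and indented under it one key for each argument. arm_command: Moves the arm, as the interface text tells. Its arguments: {"type":"object","properties":{"increments":{"type":"array","items":{"type":"object","properties":{"slide":{"type":"array","items":{"type":"number"}},"yaw":{"type":"number"}}}},"gripper":{"type":"number"}},"required":["increments"]}

```bash
mkdir -p pics; cat > h.py <<'E'
from bench import *
import numpy as np, cv2
def ray(cam,px,st=None):
    m=camera_model(cam);K=np.array(m["camera_matrix"])
    d=np.array(m.get("distortion",np.zeros(5)),float).ravel() if "distortion" in m else np.zeros(5)
    u=cv2.undistortPoints(np.array([[px]],float),K,d)[0,0]
    dc=np.array([u[0],-u[1],-1.])
    E=np.array(m["extrinsics"]);R=E[:3,:3];t=E[:3,3]
    return -R.T@t, R.T@dc
def onz(cam,px,z):
    o,d=ray(cam,px); return o+d*(z-o[2])/d[2]
def proj(cam,P):
    m=camera_model(cam);K=np.array(m["camera_matrix"]);E=np.array(m["extrinsics"])
    c=E[:3,:3]@np.array(P)+E[:3,3]; q=K@np.array([c[0],-c[1],-c[2]]); return q[:2]/q[2]
E
python3 - <<'E'
from h import *
print(camera_model("top").keys(),camera_model("wrist").keys())
a=grab_frame("top");b=grab_frame("scene")
cv2.imwrite("pics/top.png",a[...,::-1]);cv2.imwrite("pics/scene.png",b[...,::-1])
Z=dict(knob=.09,trip_bar=.062,disc=.026,beaker=0,blue_vial=0,tester=0,buffer=.037)
for c in("top","scene"):
  for n,z in Z.items():
    r=tip_of(n,c)
    for k in r[:2]: print(c,n,round(k["conf"],2),np.round(k["point"]),np.round(onz(c,k["point"],z),3))
print(state())
E
```

```text
dict_keys(['camera_matrix', 'extrinsics']) dict_keys(['camera_matrix', 'T_tool_cam'])
top knob 0.86 [305. 240.] [0.461 0.376 0.09 ]
top trip_bar 0.74 [309. 267.] [0.402 0.368 0.062]
top disc 0.94 [255. 242.] [0.459 0.485 0.026]
top beaker 0.91 [329. 185.] [0.589 0.308 0.   ]
top blue_vial 0.6 [304. 200.] [0.556 0.37  0.   ]
top tester 0.78 [302. 234.] [0.474 0.378 0.   ]
top buffer 0.74 [324. 240.] [0.461 0.33  0.037]
scene knob 0.57 [262. 228.] [0.465 0.384 0.09 ]
scene trip_bar 0.77 [234. 263.] [0.392 0.365 0.062]
scene trip_bar 0.48 [280. 266.] [0.456 0.312 0.062]
scene disc 0.97 [234. 215.] [0.462 0.491 0.026]
scene disc 0.42 [260. 231.] [0.485 0.423 0.026]
scene beaker 0.69 [330. 253.] [0.58  0.314 0.   ]
scene beaker 0.59 [234. 216.] [0.471 0.508 0.   ]
scene blue_vial 0.65 [303. 240.] [0.555 0.371 0.   ]
scene tester 0.65 [259. 258.] [ 0.456  0.384 -0.   ]
scene buffer 0.92 [280. 264.] [0.468 0.329 0.037]
scene buffer 0.32 [236. 261.] [0.402 0.381 0.037]
{'clock': 0.8, 'joint_positions': array([ 1.18029914e+00,  9.10813117e-02,  1.23068716e+00, -5.18443384e-06,
        1.81980667e+00, -5.66721108e-02]), 'joint_vel': array([-1.04692322e-04,  2.33020862e-04,  9.99754351e-04, -1.11909779e-03,
        2.40058281e-03, -2.02485364e-05]), 'joint_torque': array([-1.61250562e-03, -4.58402646e+01, -4.18077207e+01, -9.69395956e-05,
        2.07054222e-04,  3.53835924e-05]), 'ee_pos': array([0.19658818, 0.56689445, 0.24529366]), 'orientation': array([3.14157546e+00, 6.00817744e-06, 2.80776630e+00]), 'force': array([ 0.31377292, -0.88515945, -0.67610746]), 'moment': array([-0.04929526, -0.00262985,  0.03249953]), 'finger_force': 0.0, 'gripper_width': 0.08548505203225319}
```

View pics/top.png

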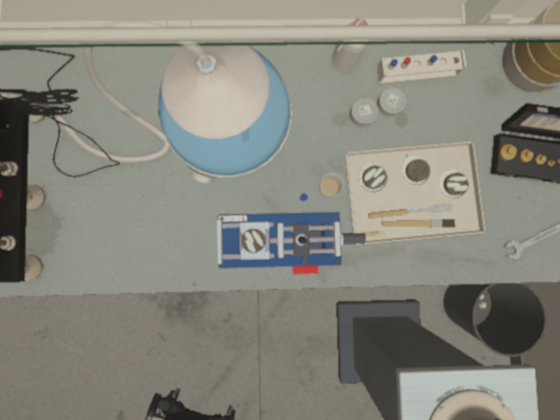

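View pics/scene.png

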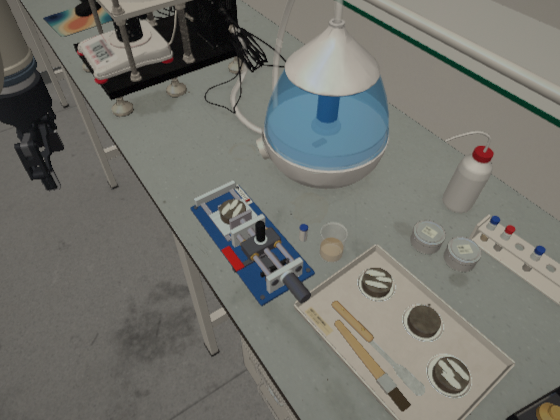

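The top view shows the tester at columns 217–341, rows 213–267, with the red bar at (306,270) on the robot's side. The vial (304,197) and beaker (330,186) stand on the far side. The scene view agrees. Next I fit the base and work out the wrist viewing pose.

```bash
python3 - <<'E'
from h import *
a=cv2.imread("pics/top.png");h=cv2.cvtColor(a,cv2.COLOR_BGR2HSV)
m=((h[...,0]>105)&(h[...,0]<130)&(h[...,1]>130)).astype(np.uint8);m[:205]=0;m[280:]=0
m=cv2.morphologyEx(m,cv2.MORPH_OPEN,np.ones((2,2)))
pts=np.argwhere(m)[:,::-1].astype(np.float32)
W=np.array([onz("top",p,.014)[:2] for p in pts],np.float32)
r=cv2.minAreaRect(W);print(r);print(cv2.boxPoints(r))
m2=((h[...,0]<8)|(h[...,0]>172))&(h[...,1]>150);m2[:255]=0;m2[280:]=0;m2[:,:280]=0;m2[:,330:]=0
q=np.argwhere(m2)[:,::-1].astype(np.float32);W2=np.array([onz("top",p,.062)[:2] for p in q],np.float32)
print(cv2.minAreaRect(W2),len(q))
print(np.round(camera_model("wrist")["T_tool_cam"],3),camera_model("wrist")["camera_matrix"])
E
```

```text
((0.4606011211872101, 0.4288584589958191), (0.253816694021225, 0.11356594413518906), 89.55030059814453)
[[0.40282384 0.3023997 ]
 [0.5163863  0.30150837]
 [0.5183784  0.5553172 ]
 [0.40481597 0.55620855]]
((0.39803242683410645, 0.3748742341995239), (0.0504111684858799, 0.013005596585571766), 88.45403289794922) 156
[[-0.     0.951  0.309  0.079]
 [ 1.     0.     0.     0.002]
 [ 0.     0.309 -0.951 -0.129]
 [ 0.     0.     0.     1.   ]] [[295.85908875   0.         277.27087486]
 [  0.         295.85908875 214.46821661]
 [  0.           0.           1.        ]]
```

Call:
arm_command:
  increments:
    - {"slide":[0,0,0],"yaw":1}
    - {"slide":[0,0,0],"yaw":1}
    - {"slide":[0,0,0],"yaw":1}
    - {"slide":[0,0,0],"yaw":1}
    - {"slide":[0,0,0],"yaw":1}
    - {"slide":[0,0,0],"yaw":1}
    - {"slide":[0,0,0],"yaw":1}
    - {"slide":[0,0,0],"yaw":1}
  gripper: 0

```text
clock: 1.47
ee_pos: [0.1966, 0.5669, 0.2453]
orientation: [3.142, -0.0, 1.965]
force: [0.1, 0.9, 0.2]
gripper_width: -0.0001
finger_force: 0.0
```

Call:
arm_command:
  increments:
    - {"slide":[0,0,0],"yaw":1}
    - {"slide":[0,0,0],"yaw":1}
    - {"slide":[0,0,0],"yaw":1}
    - {"slide":[0,0,0],"yaw":0.8}
    - {"slide":[-0.7,1,0],"yaw":0}
    - {"slide":[-0.7,1,0],"yaw":0}
    - {"slide":[-0.7,1,0],"yaw":0}
    - {"slide":[-0.7,1,0],"yaw":0}

```text
clock: 2.13
ee_pos: [0.2974, 0.4963, 0.2453]
orientation: [3.141, -0.0, 1.573]
force: [0.3, -0.5, 0.4]
gripper_width: -0.0
finger_force: 0.0
```

Call:
arm_command:
  increments:
    - {"slide":[-0.7,1,0],"yaw":0}
    - {"slide":[-0.7,1,0],"yaw":0}
    - {"slide":[-0.7,1,0],"yaw":0}
    - {"slide":[-0.7,1,0.2],"yaw":0}
    - {"slide":[-0.7,1,0.2],"yaw":0}
    - {"slide":[-0.7,1,0.2],"yaw":0}
    - {"slide":[0,0.5,0.2],"yaw":0}
    - {"slide":[0,0,0],"yaw":0}

```text
clock: 2.8
ee_pos: [0.4614, 0.3905, 0.2234]
orientation: [-3.14, 0.002, 1.568]
force: [0.4, -0.3, -0.6]
gripper_width: -0.0001
finger_force: 0.0
```

```bash
cat >> h.py <<'E'
from scipy.spatial.transform import Rotation as Ro
def wray(px,st):
    m=camera_model("wrist");K=np.array(m["camera_matrix"]);T=np.array(m["T_tool_cam"])
    d=np.array([(px[0]-K[0,2])/K[0,0],-(px[1]-K[1,2])/K[1,1],-1])
    R=Ro.from_euler("xyz",st["orientation"]).as_matrix()
    return np.array(st["ee_pos"])+R@T[:3,3], R@T[:3,:3]@d
def won(px,z,st):
    o,d=wray(px,st); return o+d*(z-o[2])/d[2]
E
python3 - <<'E'
from h import *
import pickle
st=state();a=grab_frame("wrist");pickle.dump(st,open("st.pkl","wb"))
cv2.imwrite("pics/w1.png",a[...,::-1])
for n,z in dict(knob=.09,trip_bar=.062,disc=.026,beaker=0,blue_vial=0,tester=0,buffer=.037).items():
    for k in tip_of(n,"wrist")[:1]: print(n,round(k["conf"],2),np.round(k["point"]),np.round(won(k["point"],z,st),4))
E
```

```text
knob 0.96 [278. 216.] [0.4626 0.3836 0.09  ]
trip_bar 0.55 [215. 220.] [0.3973 0.3702 0.062 ]
disc 0.56 [277.  98.] [0.4618 0.4907 0.026 ]
beaker 0.26 [276. 246.] [0.4604 0.3134 0.    ]
blue_vial 0.68 [354. 203.] [0.5568 0.3703 0.    ]
tester 0.78 [275. 194.] [0.4587 0.382  0.    ]
buffer 0.77 [276. 247.] [0.4596 0.3282 0.037 ]
```

View pics/w1.png

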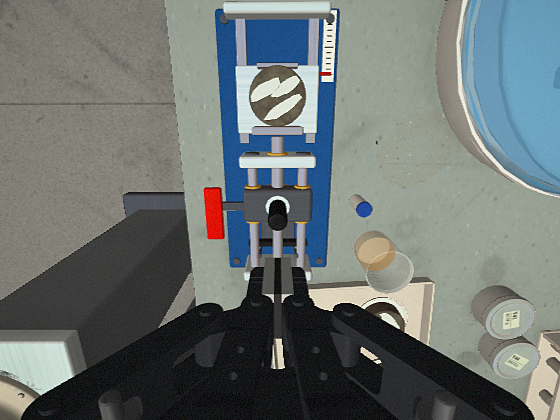

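```bash
python3 - <<'E'
from h import *
import pickle
st=pickle.load(open("st.pkl","rb"))
for n,p,z in [("bar+x",(214,188),.062),("bar-x",(214,239),.062),("car+x",(290,189),.058),("car-x",(300,221),.058),("knobtop",(278,220),.108),("bufface",(295,239),.037),("bufface",(295,239),.045),("bufback",(295,247),.045),("bridge2+",(255,153),.062),("base-x",(240,268),.014),("base+x",(275,9),.014)]:
    print(n,np.round(won(p,z,st),4))
a=cv2.imread("pics/w1.png");cv2.imwrite("pics/w1c.png",cv2.resize(a[145:295,190:350],None,fx=4,fy=4,interpolation=cv2.INTER_CUBIC))
E
```

```text
bar+x [0.3983 0.4044 0.062 ]
bar-x [0.3945 0.3489 0.062 ]
car+x [0.4749 0.4022 0.058 ]
car-x [0.4858 0.3676 0.058 ]
knobtop [0.4626 0.3862 0.108 ]
bufface [0.4822 0.3382 0.037 ]
bufface [0.4817 0.3416 0.045 ]
bufback [0.4818 0.3318 0.045 ]
bridge2+ [0.4405 0.4389 0.062 ]
base-x [0.4138 0.2884 0.014 ]
base+x [0.4601 0.5727 0.014 ]
```

View pics/w1c.png

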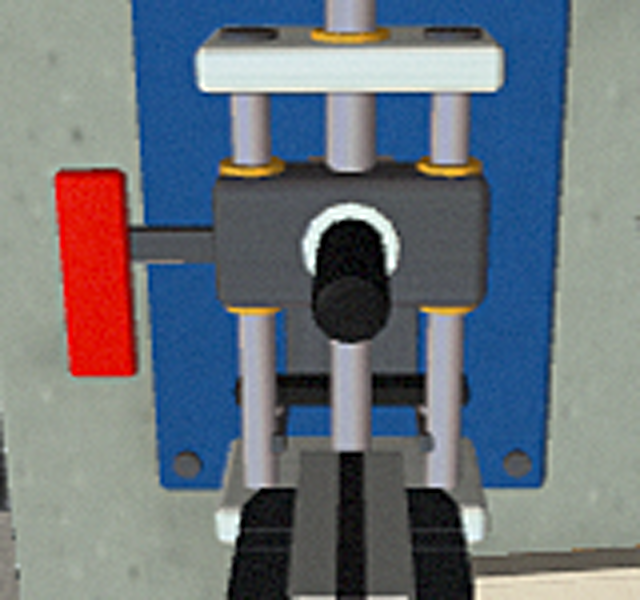

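The crop shows the red bar at y_world 0.349–0.404, the carriage centred on y ≈ 0.384 and the knob at x ≈ 0.4626. The black buffer's face is only about 25 mm behind the carriage, so I expect the catch at about 25–29 mm of draw. I'll go down with closed fingers on the sled side of the knob, staying above the bridge.

Call:
arm_command:
  increments:
    - {"slide":[0.6,0.02,0],"yaw":0}
    - {"slide":[0.6,0.02,0],"yaw":0}
    - {"slide":[0,0,1],"yaw":0}
    - {"slide":[0,0,1],"yaw":0}
    - {"slide":[0,0,1],"yaw":0}
    - {"slide":[0,0,1],"yaw":0}
    - {"slide":[0,0,1],"yaw":0}
    - {"slide":[0,0,0.4],"yaw":0}

```text
clock: 3.87
ee_pos: [0.4584, 0.4215, 0.086]
orientation: [-3.137, 0.004, 1.573]
force: [0.1, -0.3, -0.6]
gripper_width: 0.0004
finger_force: 0.0
```

Call:
arm_command:
  increments:
    - {"slide":[0,0,0],"yaw":0}
    - {"slide":[0,0,0],"yaw":0}
    - {"slide":[0,0,0],"yaw":0}

```text
clock: 4.12
ee_pos: [0.4609, 0.423, 0.0927]
orientation: [3.139, -0.002, 1.572]
force: [-0.7, 0.1, -1.0]
gripper_width: 0.0003
finger_force: 0.0
```

Call:
arm_command:
  increments:
    - {"slide":[-0.15,0,0],"yaw":0}
    - {"slide":[-0.15,0,0],"yaw":0}
    - {"slide":[-0.15,0,0],"yaw":0}
    - {"slide":[-0.15,0,0],"yaw":0}
    - {"slide":[0,0,0],"yaw":0}
    - {"slide":[0,0,0],"yaw":0}

```text
clock: 4.62
ee_pos: [0.4604, 0.4069, 0.0905]
orientation: [3.141, -0.0, 1.572]
force: [-0.5, -0.1, -1.1]
gripper_width: -0.0001
finger_force: 0.0
```

Call:
arm_command:
  increments:
    - {"slide":[-0.1,0,0],"yaw":0}
    - {"slide":[-0.1,0,0],"yaw":0}
    - {"slide":[-0.1,0,0],"yaw":0}
    - {"slide":[-0.1,0,0],"yaw":0}
    - {"slide":[0,0,0],"yaw":0}
    - {"slide":[0,0,0],"yaw":0}

```text
clock: 5.12
ee_pos: [0.4603, 0.3973, 0.0902]
orientation: [-3.142, -0.0, 1.572]
force: [-0.2, 1.0, 0.5]
gripper_width: -0.0
finger_force: 0.8
```

Call:
arm_command:
  increments:
    - {"slide":[-0.06,0,0],"yaw":0}
    - {"slide":[-0.06,0,0],"yaw":0}
    - {"slide":[-0.06,0,0],"yaw":0}
    - {"slide":[-0.06,0,0],"yaw":0}
    - {"slide":[0,0,0],"yaw":0}

```text
clock: 5.53
ee_pos: [0.4602, 0.3921, 0.0903]
orientation: [3.141, -0.002, 1.573]
force: [0.3, 5.1, -2.1]
gripper_width: 0.0
finger_force: 2.6
```

Call:
arm_command:
  increments:
    - {"slide":[-0.06,0,0],"yaw":0}
    - {"slide":[-0.06,0,0],"yaw":0}
    - {"slide":[-0.04,0,0],"yaw":0}
    - {"slide":[0,0,0],"yaw":0}

```text
clock: 5.87
ee_pos: [0.4602, 0.3886, 0.0903]
orientation: [3.141, -0.003, 1.573]
force: [1.6, 7.3, -2.8]
gripper_width: 0.0002
finger_force: 3.4
```

```bash
python3 - <<'E'
from h import *
import pickle
st=state();a=grab_frame("wrist");pickle.dump(st,open("st2.pkl","wb"));print(st["ee_pos"],st["force"])
cv2.imwrite("pics/w2.png",a[...,::-1])
E
```

```text
[0.4602214  0.38863271 0.09029983] [ 1.56760374  7.27726039 -2.78594081]
```

View pics/w2.png

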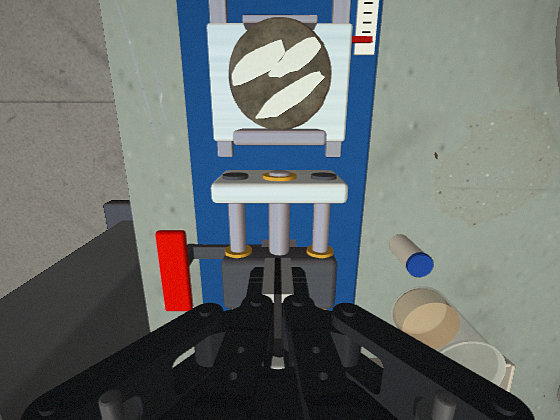

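The striker is drawn and the sled is at zero (red pointer at (362,40)). The carriage's front edge is at about row 258. I'll measure the draw from this.

```bash
python3 - <<'E'
from h import *
import pickle
st=pickle.load(open("st2.pkl","rb"))
for p,z in [((230,258),.058),((325,258),.058),((215,185),.062),((230,175),.062),((172,232),.062),((175,309),.062)]: print(p,np.round(won(p,z,st),4))
E
```

```text
(230, 258) [0.4324 0.3892 0.058 ]
(325, 258) [0.4898 0.3893 0.058 ]
(215, 185) [0.427  0.4349 0.062 ]
(230, 175) [0.4354 0.4404 0.062 ]
(172, 232) [0.4007 0.4075 0.062 ]
(175, 309) [0.3971 0.3559 0.062 ]
```

Call:
arm_command:
  increments:
    - {"slide":[-0.06,0,0],"yaw":0}
    - {"slide":[-0.06,0,0],"yaw":0}
    - {"slide":[-0.06,0,0],"yaw":0}
    - {"slide":[-0.06,0,0],"yaw":0}
    - {"slide":[0,0,0],"yaw":0}
    - {"slide":[0,0,0],"yaw":0}

```text
clock: 6.42
ee_pos: [0.4602, 0.3822, 0.0903]
orientation: [3.141, -0.002, 1.573]
force: [0.6, 5.6, -2.0]
gripper_width: 0.0
finger_force: 2.6
```

Call:
arm_command:
  increments:
    - {"slide":[-0.04,0,0],"yaw":0}
    - {"slide":[-0.04,0,0],"yaw":0}
    - {"slide":[0,0,0],"yaw":0}
    - {"slide":[0,0,0],"yaw":0}

```text
clock: 6.75
ee_pos: [0.4602, 0.3804, 0.0903]
orientation: [3.141, -0.002, 1.573]
force: [0.9, 5.8, -1.2]
gripper_width: 0.0001
finger_force: 3.0
```

Call:
arm_command:
  increments:
    - {"slide":[-0.04,0,0],"yaw":0}
    - {"slide":[0,0,0],"yaw":0}
    - {"slide":[0,0,0],"yaw":0}

```text
clock: 7.0
ee_pos: [0.4602, 0.3795, 0.0903]
orientation: [3.141, -0.003, 1.573]
force: [0.9, 6.2, -2.2]
gripper_width: -0.0002
finger_force: 3.2
```

Call:
arm_command:
  increments:
    - {"slide":[-0.04,0,0],"yaw":0}
    - {"slide":[0,0,0],"yaw":0}
    - {"slide":[0,0,0],"yaw":0}

```text
clock: 7.25
ee_pos: [0.4602, 0.3785, 0.0903]
orientation: [3.141, -0.003, 1.573]
force: [0.6, 6.7, -2.3]
gripper_width: 0.0
finger_force: 3.3
```

Call:
arm_command:
  increments:
    - {"slide":[-0.04,0,0],"yaw":0}
    - {"slide":[0,0,0],"yaw":0}
    - {"slide":[0,0,0],"yaw":0}

```text
clock: 7.5
ee_pos: [0.4602, 0.3776, 0.0903]
orientation: [3.141, -0.003, 1.573]
force: [0.3, 5.9, -1.1]
gripper_width: -0.0001
finger_force: 3.4
```

Call:
arm_command:
  increments:
    - {"slide":[-0.04,0,0],"yaw":0}
    - {"slide":[0,0,0],"yaw":0}
    - {"slide":[0,0,0],"yaw":0}

```text
clock: 7.75
ee_pos: [0.4602, 0.3766, 0.0903]
orientation: [3.141, -0.003, 1.573]
force: [0.9, 6.9, -1.7]
gripper_width: -0.0001
finger_force: 3.3
```

Call:
arm_command:
  increments:
    - {"slide":[-0.04,0,0],"yaw":0}
    - {"slide":[0,0,0],"yaw":0}
    - {"slide":[0,0,0],"yaw":0}

```text
clock: 8.0
ee_pos: [0.4602, 0.3755, 0.0903]
orientation: [3.141, -0.002, 1.573]
force: [1.1, 6.8, -2.6]
gripper_width: 0.0
finger_force: 3.2
```

Call:
arm_command:
  increments:
    - {"slide":[-0.04,0,0],"yaw":0}
    - {"slide":[0,0,0],"yaw":0}
    - {"slide":[0,0,0],"yaw":0}

```text
clock: 8.25
ee_pos: [0.4602, 0.3744, 0.0903]
orientation: [3.141, -0.002, 1.573]
force: [0.0, 5.0, -1.9]
gripper_width: -0.0001
finger_force: 2.9
```

Call:
arm_command:
  increments:
    - {"slide":[-0.04,0,0],"yaw":0}
    - {"slide":[0,0,0],"yaw":0}
    - {"slide":[0,0,0],"yaw":0}

```text
clock: 8.5
ee_pos: [0.4602, 0.3734, 0.0903]
orientation: [3.141, -0.002, 1.573]
force: [0.4, 6.0, -1.9]
gripper_width: 0.0
finger_force: 3.0
```

Call:
arm_command:
  increments:
    - {"slide":[-0.04,0,0],"yaw":0}
    - {"slide":[0,0,0],"yaw":0}
    - {"slide":[0,0,0],"yaw":0}

```text
clock: 8.75
ee_pos: [0.4602, 0.3728, 0.0903]
orientation: [3.141, -0.003, 1.573]
force: [0.9, 7.6, -2.9]
gripper_width: -0.0001
finger_force: 3.7
```

Call:
arm_command:
  increments:
    - {"slide":[-0.02,0,0],"yaw":0}
    - {"slide":[0,0,0],"yaw":0}
    - {"slide":[0,0,0],"yaw":0}

```text
clock: 9.0
ee_pos: [0.4602, 0.3723, 0.0903]
orientation: [3.141, -0.003, 1.573]
force: [0.5, 7.4, -2.7]
gripper_width: 0.0002
finger_force: 3.8
```

Call:
arm_command:
  increments:
    - {"slide":[-0.02,0,0],"yaw":0}
    - {"slide":[0,0,0],"yaw":0}
    - {"slide":[0,0,0],"yaw":0}

```text
clock: 9.25
ee_pos: [0.4602, 0.3718, 0.0903]
orientation: [3.141, -0.003, 1.573]
force: [1.4, 7.7, -1.8]
gripper_width: -0.0
finger_force: 3.8
```

Call:
arm_command:
  increments:
    - {"slide":[-0.03,0,0],"yaw":0}
    - {"slide":[0,0,0],"yaw":0}
    - {"slide":[0,0,0],"yaw":0}

```text
clock: 9.5
ee_pos: [0.4602, 0.3715, 0.0903]
orientation: [3.141, -0.004, 1.573]
force: [0.5, 8.9, -3.4]
gripper_width: 0.0001
finger_force: 4.7
```

Call:
arm_command:
  increments:
    - {"slide":[-0.02,0,0],"yaw":0}
    - {"slide":[0,0,0],"yaw":0}
    - {"slide":[0,0,0],"yaw":0}

```text
clock: 9.75
ee_pos: [0.4602, 0.3714, 0.0903]
orientation: [3.141, -0.005, 1.574]
force: [0.7, 10.0, -4.0]
gripper_width: -0.0
finger_force: 5.3
```

The stiff rise means the buffer has been felt. I'll back off slowly and check that the catch holds.

Call:
arm_command:
  increments:
    - {"slide":[0.04,0,0],"yaw":0}
    - {"slide":[0.04,0,0],"yaw":0}
    - {"slide":[0.04,0,0],"yaw":0}
    - {"slide":[0.04,0,0],"yaw":0}
    - {"slide":[0.04,0,0],"yaw":0}
    - {"slide":[0,0,0],"yaw":0}
    - {"slide":[0,0,0],"yaw":0}

```text
clock: 10.33
ee_pos: [0.4603, 0.3737, 0.0902]
orientation: [-3.141, 0.001, 1.572]
force: [-0.2, 1.3, -0.1]
gripper_width: -0.0
finger_force: 0.2
```

Force is nearly gone after 2.3 mm, so the catch holds. I'll back off further, then look.

Call:
arm_command:
  increments:
    - {"slide":[0.1,0,0],"yaw":0}
    - {"slide":[0.1,0,0],"yaw":0}
    - {"slide":[0.2,0,0],"yaw":0}
    - {"slide":[0.4,0,0],"yaw":0}
    - {"slide":[0.4,0,0],"yaw":0}
    - {"slide":[0,0,0],"yaw":0}
    - {"slide":[0,0,0],"yaw":0}
    - {"slide":[0,0,0],"yaw":0}

```text
clock: 11.0
ee_pos: [0.4602, 0.4041, 0.09]
orientation: [-3.141, 0.001, 1.573]
force: [1.0, -0.2, 0.7]
gripper_width: -0.0
finger_force: 0.0
```

Call:
arm_command:
  increments:
    - {"slide":[0,0,-1],"yaw":0}
    - {"slide":[0,0,-1],"yaw":0}
    - {"slide":[0,0,-1],"yaw":0}
    - {"slide":[0,0,-0.5],"yaw":0}
    - {"slide":[0,0,0],"yaw":0}
    - {"slide":[0,0,0],"yaw":0}

```text
clock: 11.5
ee_pos: [0.4606, 0.404, 0.1779]
orientation: [3.141, -0.001, 1.572]
force: [0.9, -0.1, -0.5]
gripper_width: 0.0
finger_force: 0.0
```

```bash
python3 - <<'E'
from h import *
import pickle
st=state();a=grab_frame("wrist");pickle.dump(st,open("st3.pkl","wb"));print(st["ee_pos"],st["force"])
cv2.imwrite("pics/w3.png",a[...,::-1])
for n,z in dict(knob=.09,trip_bar=.062,disc=.026).items():
    for k in tip_of(n,"wrist")[:1]: print(n,round(k["conf"],2),np.round(k["point"]),np.round(won(k["point"],z,st),4))
E
```

```text
[0.46055418 0.40398252 0.17790947] [ 0.86545893 -0.14049544 -0.46839431]
disc 0.69 [278. 112.] [0.4623 0.4904 0.026 ]
```

View pics/w3.png

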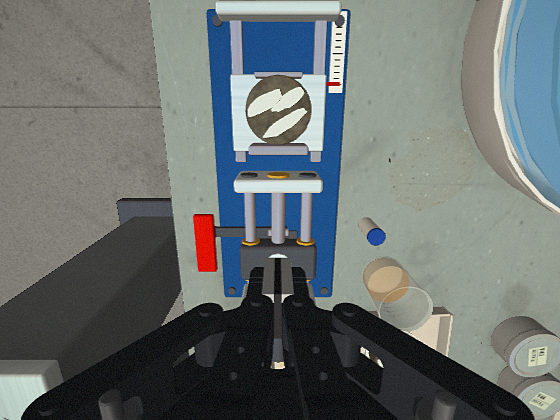

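Cocked: the carriage's front edge is at row ~246 with no one touching it, and the sled pointer (335,84) is still at zero. Now to the red bar (204,243).

Call:
arm_command:
  increments:
    - {"slide":[-0.4,-0.9,0],"yaw":0}
    - {"slide":[-0.4,-0.9,0],"yaw":0}
    - {"slide":[-0.3,-1,0],"yaw":0}
    - {"slide":[0,0,1],"yaw":0}
    - {"slide":[0,0,1],"yaw":0}
    - {"slide":[0,0,1],"yaw":0}
    - {"slide":[0,0,0],"yaw":0}
    - {"slide":[0,0,0],"yaw":0}

```text
clock: 12.37
ee_pos: [0.3892, 0.3754, 0.1004]
orientation: [-3.138, 0.003, 1.572]
force: [-0.2, -0.6, 0.6]
gripper_width: 0.0001
finger_force: 0.0
```

Call:
arm_command:
  increments:
    - {"slide":[0,0.1,0.4],"yaw":0}
    - {"slide":[0,0,0.4],"yaw":0}
    - {"slide":[0,0,0.2],"yaw":0}
    - {"slide":[0,0,0.2],"yaw":0}
    - {"slide":[0,0,0.2],"yaw":0}
    - {"slide":[0,0,0.05],"yaw":0}
    - {"slide":[0,0,0],"yaw":0}
    - {"slide":[0,0,0],"yaw":0}

```text
clock: 13.03
ee_pos: [0.3929, 0.3765, 0.0669]
orientation: [3.141, -0.0, 1.572]
force: [-0.2, -0.4, 2.7]
gripper_width: -0.0001
finger_force: 1.1
```

```bash
python3 - <<'E'
from h import *
st=state();a=grab_frame("wrist");print(st["ee_pos"],st["force"])
cv2.imwrite("pics/w4.png",a[...,::-1])
E
```

```text
[0.39294143 0.37649278 0.06693425] [-0.17996613 -0.44318141  2.71503941]
```

View pics/w4.png

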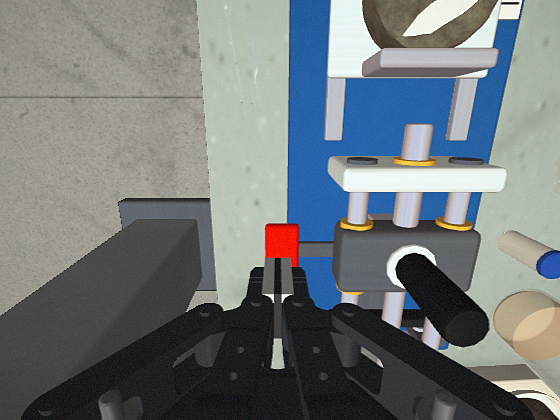

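The striker has flown forward: the carriage is back near the bridge, and its nose at (417,140) is clear of the sled, which has moved along. I'll raise the arm and verify.

Call:
arm_command:
  increments:
    - {"slide":[0,0,-0.5],"yaw":0}
    - {"slide":[0,0,-1],"yaw":0}
    - {"slide":[0,0,-1],"yaw":0}
    - {"slide":[0,0,-1],"yaw":0}
    - {"slide":[0,0,-1],"yaw":0}
    - {"slide":[0,0,-1],"yaw":0}
    - {"slide":[0,0,-1],"yaw":0}
    - {"slide":[0,0,0],"yaw":0}

```text
clock: 13.75
ee_pos: [0.3939, 0.3774, 0.2366]
orientation: [3.134, -0.007, 1.572]
force: [0.4, 0.1, 1.1]
gripper_width: -0.0001
finger_force: 0.0
```

Call:
arm_command:
  increments:
    - {"slide":[0,0,0],"yaw":0}
    - {"slide":[0,0,0],"yaw":0}
    - {"slide":[0,0,0],"yaw":0}
    - {"slide":[0,0,0],"yaw":0}

```text
clock: 14.08
ee_pos: [0.3924, 0.3761, 0.2274]
orientation: [-3.139, 0.002, 1.572]
force: [-1.0, -0.3, -0.3]
gripper_width: -0.0
finger_force: 0.0
```

```bash
python3 - <<'E'
from h import *
st=state();a=grab_frame("wrist");print(st["ee_pos"],st["force"])
for n,z in dict(knob=.09,disc=.026,beaker=0,blue_vial=0).items():
    for k in tip_of(n,"wrist")[:1]: print(n,round(k["conf"],2),np.round(won(k["point"],z,st),4))
cv2.imwrite("pics/w5.png",a[...,::-1])
E
```

```text
[0.39238754 0.37605336 0.22739955] [-0.95899162 -0.34972794 -0.34686866]
knob 0.77 [0.4639 0.3849 0.09  ]
disc 0.86 [0.4624 0.513  0.026 ]
beaker 0.88 [0.5854 0.3133 0.    ]
blue_vial 0.9 [0.5596 0.3756 0.    ]
```

View pics/w5.png

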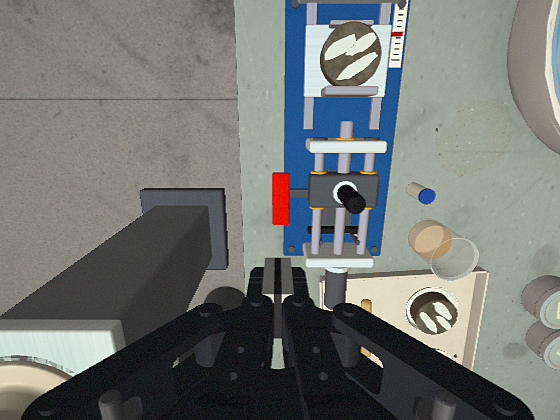

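The knob is back at rest (y 0.385). The disc moved from y 0.490 to 0.513, so the sled went about 22 mm, and its pointer is up the scale at (398,35). The beaker and vial have not moved.

```bash
python3 -c "
from bench import *
print(hand_in())"
```

```text
the job is handed in; nothing more can be done
None
```

I cocked the striker, tripped it and handed the job in at about 14 s on the robot clock: the sled went about 22 mm along its scale, the striker is back at rest, and nothing beside the tester moved (the hand-in returned no verdict).

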